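# Take an instrument drum's height with the sprung-foot gauge and clamp it

### The arm

A 7-joint arm with a two-finger parallel gripper is mounted at the origin on the work surface. World frame = base frame: x ahead of the robot, y to its left, z up, the work surface at z = 0. Lengths are in m, angles in degrees, forces in N, time in s.
With the tool pointing down it reaches from about 0.35 to 0.9 m from the base axis. Payload 19.9 kg.
Tool frame: the origin (TCP) lies midway between the tips of the shut fingers; the grasp point (between the pads) lies 19 mm behind it; z points along the fingers, y is the line along which they close (so a half turn about z gives the same grasp; the last joint's range is limited). The gripper opens to 94 mm and grips with 3 to 60 N. Pads are 16 mm wide; open, the fingers measure 119 mm over their backs; the gripper's body (75 mm by 177 mm) begins 78 mm behind the grasp point.
Start: joints at [73.138, 23.915, -0.59, 92.452, 0.269, 63.638, -3.037], TCP at [0.156, -0.605, 0.205] pointing down, gripper open.
Joint ranges: [-161.28, 161.28], [-22.2, 115.67], [-73.04, 71.86], [3.21, 147.25], [-68.34, 248.33], [10.77, 114.83], [-161.83, 161.83]. Speed limits (degrees/s): [108.29, 108.29, 136.94, 136.94, 172.46, 172.46, 172.46].

### API

Orientations are given as a 3x3 rotation matrix whose columns are the frame's x, y, z axes.
In Python, from station import ctrl, capture, close_job gives the robot as it stands.
- The arm moves only by the shell command python3 -m jog 'ROWS' [OPENING]. ROWS is JSON, a list of rows, each a list of 2 entries, a list of its own where there are three numbers: the shift along the tool's x, y, z in mm, then the turn about the tool's z in degrees. A call has 1 to 12 rows; each row shifts and turns the commanded pose from where the row before left it, along the tool's axes as they then stand; what a row does not reach is not made up. A row lasts 1/12 s, in which the tool goes at most 41.7 mm and 7.16 degrees, less where a joint would pass 70% of its speed; a pose out of reach is approached as far as the arm can. A call is refused whole if a number of a shift passes 41.7 or a number of a turn 7.16, either way. A call with a gripper value outside its range is refused whole. OPENING is the finger opening in mm, from 0 to 94, set as the call begins (- or left out, the last holds). The fingers move at their own pace and stop on an object; the grip force is fixed at half the most. Time passes only in rows, so rows that do not move let the fingers close. It gives the time, the measured TCP pose, the force, the opening and the grip force at its end, in the units of the state.
- ctrl.sense(): the state, without advancing time (a new reading comes with each control period).
- capture(name): name is "side" or "top"; returns a dict with "color" (400x640x3 uint8, red, green, blue), "fx", "fy", "cx", "cy" (pixels), "pose" (4x4, takes a point from camera to world coordinates). Camera axes: x right, y down, z forward; pixel columns grow to the right and rows downward; lengths in m; the calibration is good to about 2 mm. A picture is of the moment at which its call begins. There is no depth.
- close_job(): hands the job in; it is judged then, once.
The state is a dict: "time_s": time; "joint_positions": joint angles; "qd": joint speeds; "tau": joint torques, N m; "eef_pos": TCP position; "eef_rot": TCP orientation; "contact_force": force on the tool from outside, world axes, zero at the start; "torque": the same for the moment, N m; "gripper_width": finger opening in m; "gripper_force": force on a finger pad.
Only numpy, scipy, OpenCV 4.12 (cv2) and the standard library are available. Lean on these libraries where they do the work, as an engineer would, in place of code of your own. Each camera call takes 0.05 s, during which the arm holds its last target. There are 200 camera calls.

### The job

Take the height of the instrument drum that stands under the gauge: loosen the gauge's clamp handle, press the carriage down until the sprung foot is on the drum's lid and its pin has risen about level with the small index post beside it, then turn the clamp fully tight so that the carriage stays down there by itself. Go gently, so that the foot is never driven up against its stop, and leave the drum and everything else on the table where it stands.

Things in the scene. Friction and masses are not known exactly. Their poses are not given: they have to be found in the camera images.
- gauge: Height gauge, fixed to the table: grey base plate 140 x 150 x 16 mm, upright steel post 24 mm thick, top 215 mm above the table. Origin on the table under the post's axis, z up. On the post rides an aluminium carriage; its arm (28 mm wide, 24 thick) points along this -y axis and carries the clamp (axis 56 mm from the post's) and the foot (150 mm)
- carriage (a joint): How far the carriage is lowered, m: 0 at the top (underside of the arm 175 mm above the table), grows downwards to 0.100. A counterbalance lifts it with a net 2 N, with about 1 N of drag, so when the clamp is loose it rises unless it is held down. It is pressed down by the clamp's handle. With the clamp tight it takes about 15 N to shift it
- clamp_body (a joint): Clamp handle's angle, rad: 0 fully loose, 1.3 fully tight; it starts tight (1.15 or more) and turns clockwise, seen from above, to tighten. An eccentric disc (81 mm wide, on the arm) jams on the post beyond about 0.6, holding better the closer to 1.3. It takes up to 0.6 N m to turn and stays where it is left. While it is being tightened, the carriage can creep up 1 to 4 mm in the grip
- clamp_grip (a point): Middle of the clamp's black handle, a bar 56 mm long, 14 thick, 28 high on an upright stem: on the turning axis, 60 mm above the arm's top (disc's top: 11 mm). The bar's long side lies along this x axis, fingers close along y. Fully tight it is in line with the arm, x from post to foot. It rides with the carriage, which can be pressed down by it
- foot_body (a joint): How far the sprung foot is pushed up into the arm, m: 0 hanging free, 0.010 when the pin's top is level with the index post, 0.020 at its stop. Its spring needs 2 N to start and 0.2 N more for each mm
- foot_sole (a point): Middle of the underside of the foot, a steel disc 30 mm wide, which hangs 45 mm below the underside of the arm when free; z up
- pin_top (a point): Top of the foot's 11 mm pin, which passes up through the arm: 25 mm above the arm's top when the foot hangs free, and rises as the foot is pushed in
- index_top (a point): Top of the square dark index post, 10 mm wide, on the arm's end 22 mm beyond the pin; fixed, 35 mm above the arm's top
- drum_low: Closed steel instrument drum 90 mm wide, 60 mm high, flat lid, about 0.6 kg, loose. Origin: middle of its underside. One of the three drums, any of them, stands under the gauge's foot, within 8 mm of the foot's axis; the other two stand aside
- drum_mid: The same, 75 mm high
- drum_tall: The same, 90 mm high
- bottle: Amber bottle, 58 mm wide, 150 mm high, beside the gauge; leave it. Origin: middle of its underside
- jar: White jar with a steel lid, 66 mm wide, 80 mm high, beside the gauge; leave it. Origin: middle of its underside
- tray: Shallow steel tray with forceps, 200 x 240 x 22 mm; leave it. Origin: middle of its underside
- case: Closed steel instrument case 80 x 170 x 45 mm; leave it. Origin: middle of its underside

How it is judged:
By the outcome, as a careful person would: the job done as asked, in the order asked, and still so for the second after the job is handed in, with the robot touching nothing.
It also fails if it takes over 51 s, if anything falls off the work surface, if the arm or the gripper's body presses on something with over 40 N, if the wrist force passes 120 N, or if a joint passes its speed limit or range.

## Working session

There is one attempt and no reset: what is moved stays moved. The work goes in short steps, Python scripts to look and compute and a shell command to move; the robot and the scene stay as the last step left them, time stands still between calls to the robot, and variables do not carry over. Pictures are saved under pics/ and viewed, at most 10 in all, crops included, and the job is handed in when it is done.

```bash
mkdir -p pics
cat > h.py <<'E'
import numpy as np, cv2
from station import ctrl, capture, close_job
def snap(n,f):
    c=capture(n); cv2.imwrite('pics/'+f,c['color'][:,:,::-1]); np.savez('pics/'+f+'.npz',**{k:c[k] for k in('fx','fy','cx','cy','pose','color')}); return c
def ray(c,u,v):
    P=np.array(c['pose']); d=P[:3,:3]@np.array([(u-c['cx'])/c['fx'],(v-c['cy'])/c['fy'],1]); return P[:3,3],d
def atz(c,u,v,z):
    o,d=ray(c,u,v); return o+d*(z-o[2])/d[2]
def proj(c,p):
    P=np.array(c['pose']); q=P[:3,:3].T@(np.array(p)-P[:3,3]); return [float(round(x,1)) for x in (c['fx']*q[0]/q[2]+c['cx'],c['fy']*q[1]/q[2]+c['cy'])]
E
python3 - <<'E'
from h import *
for n in('side','top'):
    c=snap(n,n+'0.png'); print(np.round(c['pose'],3).tolist(),c['fx'],c['cx'],c['cy'])
s=ctrl.sense(); print(s['time_s'],s['eef_pos'],np.round(s['eef_rot'],3).tolist(),s['contact_force'],s['gripper_width'])
E
```

```text
[[-0.984, -0.126, 0.126, 0.32], [-0.177, 0.763, -0.622, 0.774], [-0.018, -0.634, -0.773, 1.091], [0.0, 0.0, 0.0, 1.0]] 393.73786135101574 322.03936202627045 192.0437303436775
[[0.014, -0.985, 0.17, 0.165], [-1.0, -0.017, -0.015, 0.028], [0.018, -0.17, -0.985, 1.909], [0.0, 0.0, 0.0, 1.0]] 520.3132955099989 321.6728777332312 189.54879330800026
0.1 [ 0.15623926 -0.60481132  0.20489353] [[0.968, 0.25, -0.0], [0.25, -0.968, 0.001], [-0.0, -0.001, -1.0]] [-1.10035279  0.20544282 -0.34291517] 0.09376520160685753
```

View pics/side0.png

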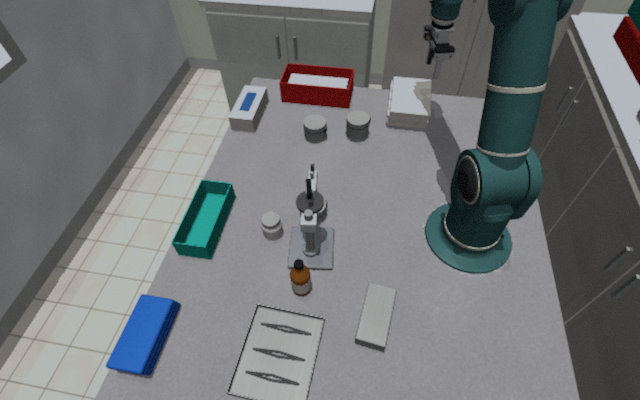

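View pics/top0.png

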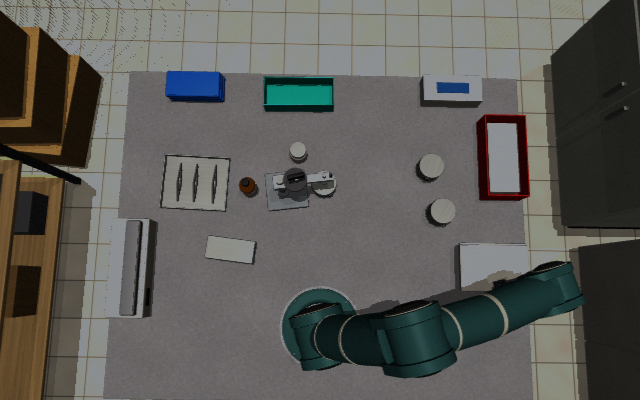

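The side view shows the gauge at about (312,215) with a drum under its foot. The top view has the gauge base at about (288,190), the handle at about (295,182) and the foot end at about (325,183). I'll enlarge both.

Run:
```python
from h import *
a=cv2.imread('pics/side0.png')[150:280,245:375]; b=cv2.imread('pics/top0.png')[135:225,255:345]
cv2.imwrite('pics/z0.png',np.hstack([cv2.resize(a,(400,400),interpolation=2),cv2.resize(b,(400,400),interpolation=2)]))
```

```text
(no output)
```

View pics/z0.png

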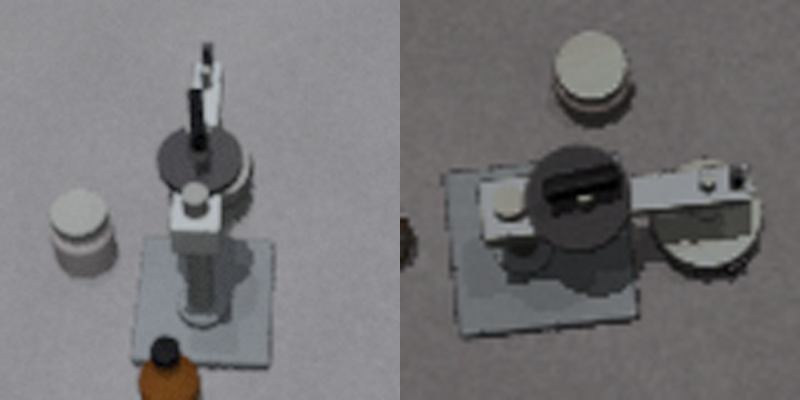

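```bash
cat >> h.py <<'E'
from scipy.optimize import least_squares
def fit(obs,q0=0.0):
    # obs: list (cam, r along arm, z-offset from arm top or None->post, u,v)
    def pt(p,r,dz): return [p[0]+r*np.sin(p[2]),p[1]-r*np.cos(p[2]),.215 if dz is None else .199-p[3]+dz]
    f=lambda p:np.concatenate([np.subtract(proj(c,pt(p,r,dz)),(u,v)) for c,r,dz,u,v in obs])
    s=least_squares(f,[.55,.1,0,q0],diff_step=1e-3,x_scale=[.1,.1,.3,.05]); return s.x,f(s.x).reshape(-1,2),pt
def load(f): return dict(np.load('pics/'+f+'.npz'))
E
python3 - <<'E'
from h import *
S=load('side0.png');T=load('top0.png')
o=[(S,0,None,308.4,212.2),(T,0,None,279.5,180.2),(S,.172,.035,312.6,165),(T,.172,.035,331,173.7),(S,.15,.025,312,173.4),(T,.15,.025,324.3,175.5),(T,.056,.074,296.2,176.2)]
p,r,pt=fit(o); print(p,np.degrees(p[2])); print(r.round(1).tolist()); print('grip',pt(p,.056,.060),'sole',pt(p,.15,-.069))
# base corners
for c,u,v in[(T,265.1,173.7),(T,308.6,206.6),(T,269,210.4),(S,292.1,228),(S,333.4,228),(S,332.7,268.6),(S,287.9,267)]: print(atz(c,u,v,.016).round(3))
# handle bar direction, top edge ends
a=atz(T,255+150/4.444,135+190/4.444,.273-p[3]);b=atz(T,255+220/4.444,135+176/4.444,.273-p[3]);print(a,b,np.hypot(*(b-a)[:2]),np.degrees(np.arctan2(*(b-a)[1::-1])))
# drum
print('lid', proj(S,pt(p,.15,-.199+.06+p[3])),proj(T,pt(p,.15,-.199+.06+p[3])))
for n,c,u,v in[('low?',T,443,211),('x',T,431,166)]: print(n,atz(c,u,v,.07))
E
```

```text
[0.49853911 0.14430946 0.         0.        ] 0.0
[[-3.7, -1.1], [-0.7, -3.7], [3.4, -3.0], [-0.2, 2.6], [2.7, -3.8], [-0.2, 1.3], [-1.1, -2.9]]
grip [np.float64(0.4985391098636904), np.float64(0.08830946238708937), np.float64(0.259)] sole [np.float64(0.4985391098636904), np.float64(-0.005690537612910634), np.float64(0.13)]
[0.547 0.209 0.016]
[0.427 0.045 0.016]
[0.411 0.19  0.016]
[0.566 0.076 0.016]
[0.432 0.053 0.016]
[0.41  0.2   0.016]
[0.546 0.218 0.016]
[0.48359293 0.10830584 0.273     ] [0.49476607 0.05812647 0.273     ] 0.05140825093090758 -77.44706611820143
lid [316.4, 203.2] [323.1, 185.6]
low? [ 0.41175722 -0.43589273  0.07      ]
x [ 0.57571294 -0.39637865  0.07      ]
```

```bash
sed -i 's/float(round(x,1)) for x/float(x) for x/; s/,diff_step=1e-3//' h.py
cat > m0.py <<'E'
from h import *
S=load('side0.png');T=load('top0.png')
o=[(S,0,None,308.4,212.2),(T,0,None,279.5,180.2),(S,.172,.035,312.6,165),(T,.172,.035,331,173.7),(S,.15,.025,312,173.4),(T,.15,.025,324.3,175.5),(T,.056,.074,296.2,176.2)]
p,r,pt=fit(o);
E
python3 - <<'E'
from m0 import *
print(p,np.degrees(p[2])); print(r.round(1).tolist()); print('grip',pt(p,.056,.060),'sole',pt(p,.15,-.069))
for n,r_,z in[('handle',.056,.074),('post',0,.016-.199+p[3]),('disc',.056,.011)]: print(n,*[(np.array(proj(c,pt(p,r_,z)))-off)*k for c,off,k in((S,(245,150),3.077),(T,(255,135),4.444))])
a=atz(T,255+150/4.444,135+190/4.444,.273-p[3]);b=atz(T,255+220/4.444,135+176/4.444,.273-p[3]);print(a,b,np.hypot(*(b-a)[:2]),np.degrees(np.arctan2(*(b-a)[1::-1])))
E
```

```text
[0.48679324 0.14235083 0.13510641 0.01766277] 7.741027341985295
[[0.5, -1.1], [-0.2, -0.2], [-0.1, 0.5], [-0.2, 0.3], [0.2, -0.4], [-0.1, -0.2], [-0.5, -0.5]]
grip [np.float64(0.4943362018838415), np.float64(0.08686116004347924), np.float64(0.2413372344660378)] sole [np.float64(0.5069976030059712), np.float64(-0.006282218259138356), np.float64(0.1123372344660378)]
handle [198.76262646 111.70291528] [180.89379355 180.69731369]
post [205.22976202 303.81137695] [122.76839418 245.04670116]
disc [201.59562661 154.80424749] [183.49372155 197.05761745]
[0.48703695 0.10917401 0.25533723] [0.49833071 0.05845296 0.25533723] 0.05196319327642417 -77.44706611820146
```

```bash
python3 -m jog '[[[0,0,-9],-7],[[0,0,-9],-7],[[0,0,-9],-7],[[0,0,-9],-7],[[0,0,-9],-7],[[0,0,-9],-7],[[0,0,-9],-7],[[0,0,-9],-7],[[0,0,-9],-7],[[0,0,-9],-7],[[0,0,-9],-7],[[0,0,-9],-7]]' 44
cat > go.py <<'E'
from m0 import *
import sys
# target clamp grip at carriage q, handle angle th, TCP 19 mm past the grasp point, plus hover
q,th,hov=map(float,sys.argv[1:4])
p=p.copy(); p[3]=q
s=ctrl.sense(); R=np.array(s['eef_rot']); e=np.array(s['eef_pos'])
t=np.array(pt(p,.056,.060)); t[2]+=hov-.019
bar=np.degrees(p[2])-90+np.degrees(1.3-th)+180
a=np.degrees(np.arctan2(R[1,0],R[0,0]))
print('t',s['time_s'],'tcp',e.round(4),'x-angle',a.round(2),'F',np.round(s['contact_force'],1),'M',np.round(s['torque'],2),'w',round(s['gripper_width'],4),'j',np.round(s['joint_positions'],0))
print('shift tool mm',(R.T@(t-e)*1e3).round(1),'turn',-((bar-a+180)%360-180))
E
python3 go.py 0.0177 1.22 0.06
```

```text
time_s: 1.1
eef_pos: [0.1562, -0.605, 0.3135]
eef_rot: [[-0.153, 0.988, -0.0], [0.988, 0.153, 0.001], [0.001, -0.0, -1.0]]
contact_force: [-0.4, -0.2, -0.6]
gripper_width: 0.0443
gripper_force: 0.0
t 1.1 tcp [ 0.1562 -0.605   0.3135] x-angle 98.83 F [-0.4 -0.2 -0.6] M [-0.03 -0.07 -0.03] w 0.0443 j [ 84.  20. -15.  84.   5.  76.  77.]
shift tool mm [631.7 440.3  31.6] turn -3.498396800187919
```

```bash
python3 -m jog '[[[31,21,0],0],[[31,21,0],0],[[31,21,0],0],[[31,21,0],0],[[31,21,0],0],[[31,21,0],0],[[31,21,0],0],[[31,21,0],0],[[31,21,0],0],[[31,21,0],0],[[31,21,0],0],[[31,21,0],0]]' >/dev/null
python3 go.py 0.0177 1.22 0.06
```

```text
t 2.1 tcp [ 0.3509 -0.1982  0.3134] x-angle 98.48 F [-0.2 -0.9 -0.1] M [-0.05 -0.17 -0.  ] w 0.0443 j [ 64.  -5. -36. 112.  -3.  72.  37.]
shift tool mm [260.8 183.9  30.9] turn -3.849416368750269
```

```bash
python3 -m jog '[[[26,18,0],-1],[[26,18,0],-1],[[26,18,0],-1],[[26,18,0],-1],[[26,18,0],0],[[26,18,0],0],[[26,18,0],0],[[26,18,0],0],[[26,18,0],0],[[26,18,0],0],[[0,0,0],0]]' >/dev/null
python3 go.py 0.0177 1.22 0.06
```

```text
t 3.0167 tcp [0.4759 0.0957 0.3134] x-angle 102.79 F [ 0.3  2.  -0. ] M [ 0.02 -0.12  0.07] w 0.0442 j [ 39.   9. -60. 102.   8.  73. -10.]
shift tool mm [-12.8  16.   31. ] turn 0.4658680337748251
```

```bash
python3 -m jog '[[[-6,8,15],0],[[-6,8,15],0],[[0,0,0],0]]' >/dev/null
python3 - <<'E'
from h import *
S=snap('side','s1.png');T=snap('top','t1.png')
a=S['color'][120:270,245:375][:,:,::-1];b=T['color'][125:235,250:345][:,:,::-1]
cv2.imwrite('pics/z1.png',np.hstack([cv2.resize(a,(390,450),interpolation=2),cv2.resize(b,(389,450),interpolation=2)]))
E
python3 go.py 0.0177 1.22 0.00
```

```text
t 3.3667 tcp [0.493  0.0824 0.2834] x-angle 102.5 F [0.2 0.4 0.6] M [-0.   -0.07  0.01] w 0.0441 j [ 38.  13. -58. 103.  12.  71. -11.]
shift tool mm [ 4.   2.4 61.1] turn 0.17461469249704464
```

View pics/z1.png

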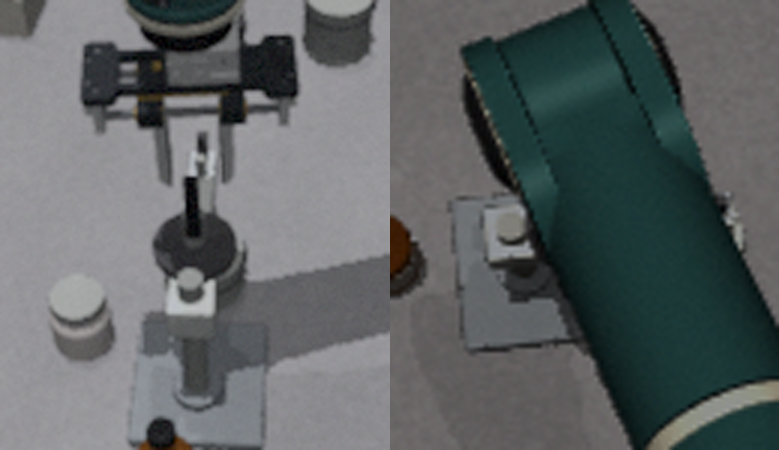

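Side crop: the fingers at x≈165 and 227 straddle the handle at x≈193. The gripper is well aligned, so I'll descend and grip.

```bash
python3 -m jog '[[[2,1,6],0],[[2,1,10],0],[[0,0,10],0],[[0,0,10],0],[[0,0,10],0],[[0,0,10],0],[[0,0,5],0],[[0,0,0],0]]' >/dev/null
python3 go.py 0.0177 1.22 0.00
python3 -m jog '[[[0,0,0],0],[[0,0,0],0],[[0,0,0],0],[[0,0,0],0],[[0,0,0],0],[[0,0,0],0],[[0,0,0],0],[[0,0,0],0]]' 0
python3 go.py 0.0177 1.22 0.00
```

```text
t 4.0333 tcp [0.494  0.0865 0.2212] x-angle 102.49 F [ 0.1  0.4 -0.6] M [-0.07 -0.1   0.02] w 0.044 j [ 34.  18. -57. 107.  16.  64. -16.]
shift tool mm [ 0.3  0.4 -1.1] turn 0.16918242285987617
time_s: 4.7
eef_pos: [0.4975, 0.0873, 0.2237]
eef_rot: [[-0.216, 0.976, 0.007], [0.976, 0.216, 0.002], [0.001, 0.007, -1.0]]
contact_force: [21.0, 5.1, -8.8]
gripper_width: 0.0212
gripper_force: 30.0
t 4.7 tcp [0.4975 0.0873 0.2237] x-angle 102.47 F [21.   5.1 -8.8] M [ 1.07 -4.86  0.01] w 0.0212 j [ 35.  18. -57. 107.  16.  64. -16.]
shift tool mm [ 0.3 -3.1  1.4] turn 0.14163891448095
```

```bash
python3 - <<'E'
from h import *
S=snap('side','s2.png')
a=S['color'][130:230,260:380][:,:,::-1]
cv2.imwrite('pics/z2.png',cv2.resize(a,(720,600),interpolation=2))
E
python3 go.py 0.0177 1.22 0.00
```

```text
t 4.75 tcp [0.4975 0.0872 0.2237] x-angle 102.46 F [ 20.9   4.8 -10. ] M [ 1.17 -4.88 -0.02] w 0.0216 j [ 35.  18. -57. 107.  16.  64. -16.]
shift tool mm [ 0.3 -3.1  1.3] turn 0.1375880284340667
```

View pics/z2.png

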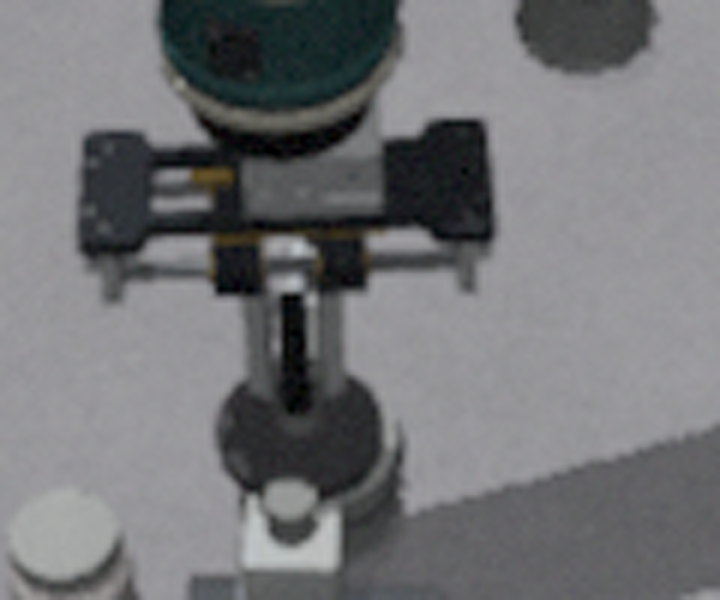

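```bash
cat > bar.py <<'E'
from m0 import *
from scipy.optimize import minimize
def iou(c,box,P,thr):
    x,y,z,ang=P; k=6
    d=np.array([np.cos(ang),np.sin(ang)]);n=np.array([-d[1],d[0]])
    pts=np.array([proj(c,[x+i*.028*d[0]+j*.007*n[0],y+i*.028*d[1]+j*.007*n[1],z+l*.014]) for i in(-1,1) for j in(-1,1) for l in(-1,1)])
    u0,u1,v0,v1=box
    im=cv2.resize(c['color'][v0:v1,u0:u1].max(2),None,fx=k,fy=k,interpolation=1)
    h=cv2.convexHull(((pts-[u0-.5,v0-.5])*k).astype(np.int32)); m=np.zeros(im.shape,np.uint8); cv2.fillConvexPoly(m,h,1)
    b=im<thr; return (b&(m>0)).sum()/max(1,(b|(m>0)).sum())
E
python3 - <<'E'
from bar import *
g=pt(p,.056,.06)
c=T['color'][165:190,280:312].max(2); print(c[6:16,5:30])
c=S['color'][175:205,300:318].max(2); print(c)
E
```

```text
[[ 74  61  56  52  53  50  51  51  51  51  51  53  52  52  51  50  53  41
   65  81 103 105 103 106 108]
 [ 77  53  50  51  51  52  51  52  50  52  53  52  53  40  33  23  22  14
   28  55  99 105 104 105 108]
 [ 59  53  50  53  52  53  54  53  51  31  28  23  19  17  17  18  20  22
   20  47  75 100 103 103 103]
 [ 52  52  54  51  40  27  27  20  19  21  22  22  21  22  25  28  27  29
   25  24  51  93  79 100 108]
 [ 53  54  36  22  22  26  25  27  26  27  29  29  30  35  35  35  28  18
   10  19  51  94 138 145 147]
 [ 53  54  24  25  29  28  27  30  32  32  38  34  26  16  11   4   6   0
    6  17  49  73 136 145 147]
 [ 51  54  28  30  33  37  35  24  18  14   5   8   5   2   5   2   5   7
   11  25  48  64 137 148 148]
 [ 54  53  31  29  17  10   9   3   7   3   2   3  20  19  15  18  21  17
   25  25  50  53 136 148 149]
 [ 53  54  29   9   5   1   3   4   9  22 110 136 111  44  18  24  20  20
   25  26  50  55 136 147 147]
 [ 55  49  45  19   8  15  18  20  19  22  51  54  35  23  20  21  21  22
   47  51  54  54 136 148 147]]
[[151 149 150 151 153 150 148 149 170 172 120  68
[... 1501 characters left out ...]
 42  68  83  81  72  80]
 [ 80  79  79  77  74  73  52  26  14  18  11  22  46  71  81  78  79  80]
 [ 79  76  78  80  77  70  51  24  13   0  17  18  43  69  80  81  79  79]
 [ 77  77  77  75  79  73  57  39  19   7  12  27  42  61  79  81  78  84]
 [ 78  76  80  81  79  71  65  54  42  43  39  51  51  56  68  84  81  80]
 [ 75  81  79  80  82  73  65  64  62  61  62  65  56  58  75  83  79  77]
 [ 78  81  78  75  77  77  68  62  62  66  67  59  49  63  77  81  81  83]
 [ 77  78  80  77  77  80  77  71  62  55  56  50  48  63  76  79  81  78]
 [ 78  78  77  80  77  80  81  70  58  44  43  39  42  55  79  80  82  81]
 [ 76  76  80  78  84  76  77  70  55  46  41  38  41  62  76  85  79  78]]
```

Run:
```python
from bar import *
g=pt(p,.056,.06); print(np.round(g,4))
def f(v): return -iou(S,(300,318,172,208),(g[0]+v[0]/1e3,g[1]+v[1]/1e3,g[2]+v[3]/1e3,np.radians(v[2])),46)-iou(T,(278,303,168,184),(g[0]+v[0]/1e3,g[1]+v[1]/1e3,g[2]+v[3]/1e3,np.radians(v[2])),45)
best=min((minimize(f,[a,b,t,0],method='Nelder-Mead',options=dict(initial_simplex=np.array([[a,b,t,0],[a+4,b,t,0],[a,b+4,t,0],[a,b,t+6,0],[a,b,t,3]]))) for a in(-3,3) for b in (-3,3) for t in(-82,-72)),key=lambda r:r.fun)
print(best.x,best.fun)
```

```text
[0.4943 0.0869 0.2413]
[  1.80380095   2.84992999 -75.53654139   3.14467565] -1.2829740286764828
```

```bash
python3 -m jog '[[[0,1.5,0],0],[[0,1.5,0],0],[[0,0,0],0],[[0,0,0],0]]' >/dev/null
python3 go.py 0.0177 1.22 0.00
```

```text
t 5.0833 tcp [0.4979 0.0872 0.2232] x-angle 102.48 F [-1.1 -2.2  8.1] M [-0.4   0.47  0.13] w 0.0212 j [ 34.  18. -57. 107.  17.  64. -16.]
shift tool mm [ 0.4 -3.6  0.9] turn 0.1545406679353789
```

```bash
python3 -m jog '[[[0,0,0],-3],[[0,0,0],-3],[[0,0,0],-3],[[0,0,0],-3]]' >/dev/null
python3 go.py 0.0177 1.22 0.00
python3 - <<'E'
from h import *
S=snap('side','s3.png')
a=S['color'][130:230,260:380][:,:,::-1]
cv2.imwrite('pics/z3.png',cv2.resize(a,(720,600),interpolation=2))
E
```

```text
t 5.4167 tcp [0.499  0.0866 0.2233] x-angle 114.55 F [10.8 -6.3  0.5] M [-1.61 -2.56 -0.5 ] w 0.0211 j [ 36.  19. -59. 107.  18.  64.  -5.]
shift tool mm [ 2.1 -4.1  1. ] turn 12.228112776471193
```

View pics/z3.png

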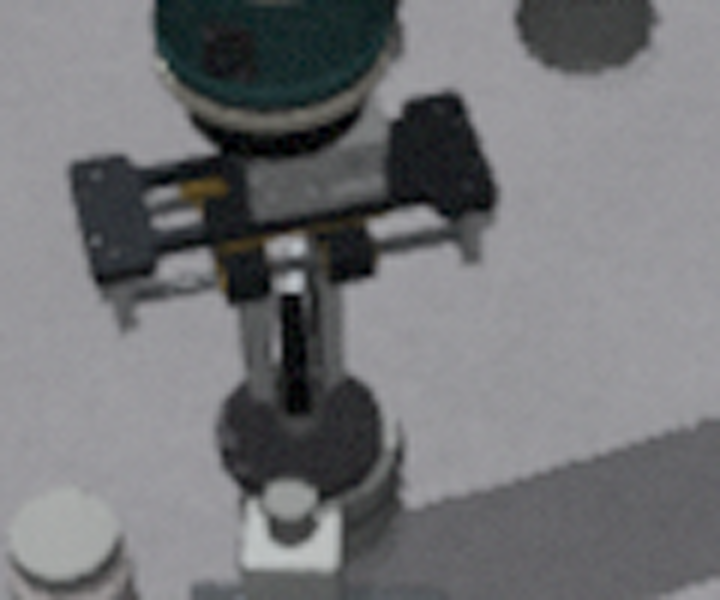

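The bar hasn't turned. The jaw gap stays at 21 mm at both angles, and gaps show on both sides of the bar. The fingertips are therefore pinching the thick round stem below the bar, so I'll open, rise about 11 mm and square up again.

```bash
python3 -m jog '[[[0,0,0],0],[[0,0,0],0],[[0,0,0],2],[[0,0,-2],4],[[0,0,-4],4],[[0,0,-4],0],[[0,0,-1],0],[[0,0,0],0]]' 36
python3 go.py 0.0177 1.2 0.00
```

```text
time_s: 6.13
eef_pos: [0.4975, 0.0874, 0.2337]
eef_rot: [[-0.252, 0.968, 0.0], [0.968, 0.252, -0.0], [-0.0, 0.0, -1.0]]
contact_force: [1.0, -0.4, 0.0]
gripper_width: 0.0356
gripper_force: 0.0
t 6.1333 tcp [0.4975 0.0874 0.2337] x-angle 104.63 F [ 1.  -0.4  0. ] M [-0.05 -0.09 -0.02] w 0.0356 j [ 35.  17. -57. 106.  16.  65. -13.]
shift tool mm [ 0.3 -3.2 11.4] turn 1.154674526587769
```

```bash
python3 -m jog '[[[0,0,0],0],[[0,0,0],0],[[0,0,0],0],[[0,0,0],0],[[0,0,0],0],[[0,0,0],0],[[0,0,0],0],[[0,0,0],0]]' 0 >/dev/null
python3 go.py 0.0177 1.2 0.00
```

```text
t 6.8 tcp [0.4979 0.0874 0.2334] x-angle 104.51 F [ 5.7  1.5 -4.1] M [ 0.32 -1.4  -0.02] w 0.0207 j [ 35.  17. -57. 106.  16.  65. -13.]
shift tool mm [ 0.4 -3.6 11.1] turn 1.036003296323031
```

Run:
```python
from h import *
S=snap('side','s4.png')
A=[cv2.resize(c['color'][165:215,293:326][:,:,::-1],(396,600),interpolation=2) for c in(load('side0.png'),S)]
cv2.imwrite('pics/z4.png',np.clip(np.hstack(A).astype(float)*1.6,0,255).astype(np.uint8))
for d in(0,19,38): e=ctrl.sense()['eef_pos']+np.array([0,0,d/1e3]); print(d,(np.array(proj(S,e))-[293,165])*12)
```

```text
0 [187.85810622 315.43347613]
19 [184.23424624 263.40076466]
38 [180.51206426 209.95630987]
```

View pics/z4.png

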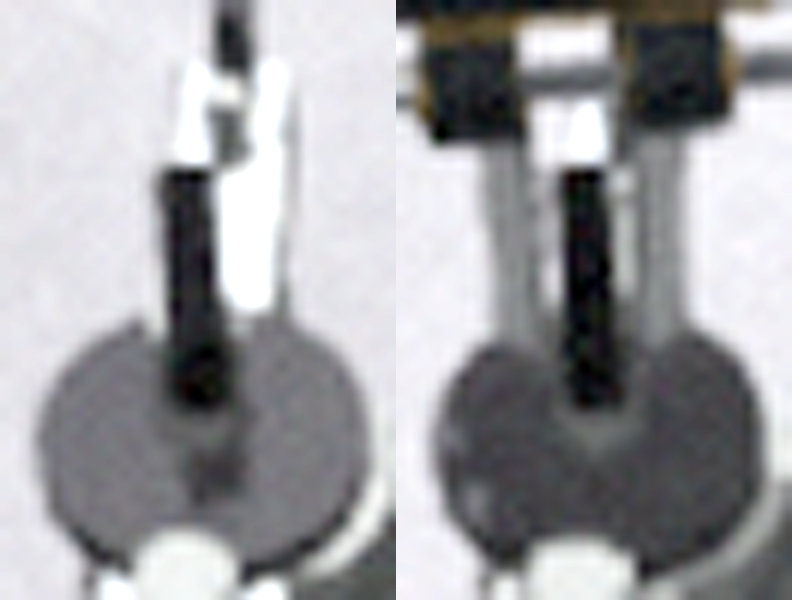

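```bash
python3 -m jog '[[[0,0,0],0],[[0,0,0],0],[[0,0,-4],0],[[0,0,-4],0],[[0,0,0],0]]' 28 >/dev/null
python3 go.py 0.0177 1.2 0.00
python3 -m jog '[[[0,0,0],0],[[0,0,0],0],[[0,0,0],0],[[0,0,0],0],[[0,0,0],0],[[0,0,0],0]]' 0
python3 go.py 0.0177 1.2 0.00
```

```text
t 7.2667 tcp [0.4978 0.0874 0.2423] x-angle 104.49 F [0.5 0.2 0.4] M [-0.02 -0.09 -0.  ] w 0.0282 j [ 35.  17. -58. 105.  16.  66. -13.]
shift tool mm [ 0.3 -3.5 20. ] turn 1.0218642137103302
time_s: 7.77
eef_pos: [0.4979, 0.0873, 0.2415]
eef_rot: [[-0.25, 0.968, 0.001], [0.968, 0.25, 0.0], [0.0, 0.001, -1.0]]
contact_force: [5.3, 1.0, -3.6]
gripper_width: 0.0136
gripper_force: 30.0
t 7.7667 tcp [0.4979 0.0873 0.2415] x-angle 104.48 F [ 5.3  1.  -3.6] M [ 0.25 -1.35 -0.15] w 0.0136 j [ 35.  17. -58. 105.  16.  66. -13.]
shift tool mm [ 0.4 -3.5 19.2] turn 1.005778081206671
```

The opening is now 13.6 mm, so the bar itself is gripped. Next I'll loosen the clamp by turning counter-clockwise.

```bash
python3 -m jog '[[[0,0,0],-3],[[0,0,0],-5],[[0,0,0],-5],[[0,0,0],-5]]' >/dev/null
python3 go.py 0.0177 1.2 0.00
```

```text
t 8.1 tcp [0.4984 0.0863 0.2417] x-angle 122.62 F [ 6.1 -2.5 10.9] M [-0.42 -1.59 -0.57] w 0.0174 j [ 38.  18. -61. 105.  17.  67.   4.]
shift tool mm [ 2.7 -3.2 19.3] turn 19.14567100652377
```

```bash
python3 -m jog '[[[0,0,0],-3],[[0,0,0],-4]]' >/dev/null
python3 go.py 0.0177 1.2 0.00
```

```text
t 8.2667 tcp [0.4988 0.0867 0.2423] x-angle 129.53 F [7.6 1.4 1.4] M [ 0.32 -2.06 -0.58] w 0.0174 j [ 39.  19. -63. 105.  18.  67.  10.]
shift tool mm [ 3.  -3.3 20. ] turn 26.06406497602586
```

Width is constant at 17.4 mm while the tool turns and the torque sits at 0.58 N m, so the bar follows with a slight skew. I'll continue.

```bash
python3 -m jog '[[[0,0,0],-4],[[0,0,0],-5],[[0,0,0],-5],[[0,0,0],-5]]' >/dev/null
python3 go.py 0.0177 0.5 0.00
```

```text
t 8.6 tcp [0.499  0.0892 0.2425] x-angle 148.78 F [11.4 11.7 -0.2] M [ 2.9  -2.9  -0.19] w 0.014 j [ 42.  21. -67. 105.  20.  68.  27.]
shift tool mm [ 2.9 -4.5 20.2] turn 5.202065313522866
```

```bash
python3 -m jog '[[[0,1,0],-4],[[0,1,0],-4],[[0,0,0],-1],[[0,0,2],0]]' >/dev/null
python3 go.py 0.0177 0.3 0.00
python3 - <<'E'
from h import *
T=load('top0.png');S=load('side0.png')
# drum heights: size of standing-aside drums' lids in both views -> triangulate lid centre
for c,n,bs in((T,'T',[(410,145,455,190),(420,190,465,235)]),(S,'S',[(295,105,335,150),(338,100,378,145)])):
  for b in bs:
    im=c['color'][b[1]:b[3],b[0]:b[2]].min(2); m=(im>150).astype(np.uint8); print(n,b,m.sum(),cv2.minAreaRect(cv2.findNonZero(m)) if m.sum() else 0, im.max())
E
```

```text
t 8.9333 tcp [0.4993 0.0898 0.2402] x-angle 157.6 F [5.2 4.1 4. ] M [ 1.07 -1.3  -0.05] w 0.014 j [ 42.  22. -68. 105.  22.  68.  35.]
shift tool mm [ 3.5 -4.6 17.8] turn 2.5592257392804356
T (410, 145, 455, 190) 0 0 130
T (420, 190, 465, 235) 0 0 136
S (295, 105, 335, 150) 231 ((19.36206817626953, 15.844827651977539), (19.869401931762695, 14.669931411743164), 21.801406860351562) 159
S (338, 100, 378, 145) 227 ((20.0, 16.5), (13.0, 20.0), 90.0) 158
```

```bash
python3 -m jog '[[[0,0,2],0],[[0,0,3],0],[[0,0,3],0],[[0,0,3],0],[[0,0,2],0],[[0,0,2],0],[[0,0,0],0]]' >/dev/null
python3 go.py 0.0327 0.26 0.00
python3 - <<'E'
from h import *
S=snap('side','s5.png')
A=[cv2.resize(c['color'][150:230,290:343][:,:,::-1],(397,600),interpolation=2) for c in(load('side0.png'),S)]
cv2.imwrite('pics/z5.png',np.clip(np.hstack(A).astype(float)*1.5,0,255).astype(np.uint8))
E
```

```text
t 9.5167 tcp [0.4992 0.0898 0.2247] x-angle 157.51 F [6.  4.3 0.6] M [ 1.13 -1.6  -0.06] w 0.0138 j [ 41.  23. -67. 106.  23.  66.  33.]
shift tool mm [ 3.4 -4.7 17.4] turn 0.18167346416421992
```

View pics/z5.png

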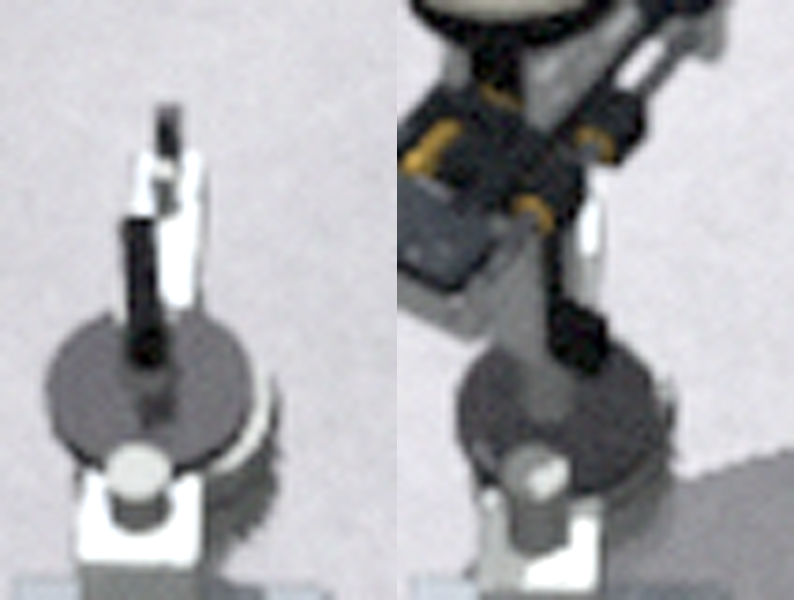

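Run:
```python
from h import *
T=load('top0.png');S=load('side0.png')
def lid(c,b,t):
    m=(c['color'][b[1]:b[3],b[0]:b[2]].min(2)>t).astype(np.uint8)
    n,l,st,ce=cv2.connectedComponentsWithStats(m); i=1+np.argmax(st[1:,4]); k=cv2.findNonZero((l==i).astype(np.uint8)); e=cv2.fitEllipse(cv2.convexHull(k)); return (e[0][0]+b[0],e[0][1]+b[1]),e[1],st[i,4]
for n,bt,bs in(('A',(413,148,450,186),(298,110,332,135)),('B',(424,193,462,230),(340,106,376,132))):
    for tt,ts in((112,143),(118,148)):
        a=lid(T,bt,tt); s=lid(S,bs,ts)
        def f(P): return np.concatenate([np.subtract(proj(T,P),a[0]),np.subtract(proj(S,P),s[0])])
        r=least_squares(f,[.5,-.4,.07]); print(n,np.round(r.x,4),np.round(r.fun,1),np.round(a[1],1),np.round(s[1],1),a[2],s[2])
```

```text
A [ 0.5696 -0.3885  0.1101] [-0. -0.  0.  0.] [22.8 23.9] [23.8 30.8] 439 342
A [ 0.5797 -0.3978  0.0721] [-0.  -0.5  0.5  0.1] [22.6 23.3] [14.2 22. ] 421 249
B [ 0.4133 -0.4308  0.0886] [ 0.  -0.4  0.5  0.1] [23.8 24.7] [14.5 24.4] 472 267
B [ 0.4126 -0.4313  0.0858] [ 0.  -0.2  0.3  0.1] [23.3 24.2] [13.8 21.3] 454 237
```

Triangulation puts the two drums standing aside at about 72 mm (mid) and 87 mm (tall). That leaves the low one under the gauge, so the target is carriage ≈ 0.080 with contact at ≈ 0.070. I'll feel for it.

```bash
python3 -m jog '[[[0,0,3],0],[[0,0,3],0],[[0,0,3],0],[[0,0,3],0],[[0,0,3],0],[[0,0,3],0],[[0,0,2],0],[[0,0,0],0],[[0,0,0],0]]' >/dev/null
python3 go.py 0.0547 0.26 0.00
python3 -m jog '[[[0,0,2],0],[[0,0,2],0],[[0,0,0],0],[[0,0,0],0]]' >/dev/null
python3 go.py 0.0587 0.26 0.00
python3 -m jog '[[[0,0,2],0],[[0,0,2],0],[[0,0,0],0],[[0,0,0],0]]' >/dev/null
python3 go.py 0.0627 0.26 0.00
```

```text
t 10.3167 tcp [0.4993 0.0898 0.2049] x-angle 157.51 F [6.4 4.9 1.1] M [ 1.1  -1.53 -0.11] w 0.0139 j [ 40.  24. -66. 108.  24.  64.  32.]
shift tool mm [ 3.4 -4.7 19.6] turn 0.17839793180988295
t 10.65 tcp [0.4992 0.0898 0.2009] x-angle 157.51 F [6.2 4.8 1.7] M [ 1.12 -1.53 -0.06] w 0.0138 j [ 40.  24. -66. 108.  25.  64.  32.]
shift tool mm [ 3.4 -4.6 19.6] turn 0.17940304180041267
t 10.9833 tcp [0.4993 0.0898 0.1969] x-angle 157.51 F [5.6 5.4 1.3] M [ 1.15 -1.49 -0.02] w 0.0139 j [ 39.  24. -66. 108.  25.  63.  32.]
shift tool mm [ 3.5 -4.7 19.6] turn 0.17734860093003135
```

```bash
for i in 1; do :; done
python3 -m jog '[[[0,0,2],0],[[0,0,0],0],[[0,0,0],0]]' | grep -E 'eef_pos|contact'
python3 -m jog '[[[0,0,2],0],[[0,0,0],0],[[0,0,0],0]]' | grep -E 'eef_pos|contact'
python3 -m jog '[[[0,0,2],0],[[0,0,0],0],[[0,0,0],0]]' | grep -E 'eef_pos|contact'
python3 -m jog '[[[0,0,2],0],[[0,0,0],0],[[0,0,0],0]]' | grep -E 'eef_pos|contact'
```

```text
eef_pos: [0.4993, 0.0898, 0.1949]
contact_force: [5.9, 5.2, 1.2]
eef_pos: [0.4993, 0.0898, 0.1929]
contact_force: [6.0, 4.7, 1.2]
eef_pos: [0.4993, 0.0898, 0.1909]
contact_force: [6.4, 4.7, 0.4]
eef_pos: [0.4993, 0.0898, 0.1889]
contact_force: [6.0, 4.7, 1.4]
```

```bash
python3 -m jog '[[[0,0,2],0],[[0,0,0],0],[[0,0,0],0]]' | grep -E 'eef_pos|contact'
python3 -m jog '[[[0,0,2],0],[[0,0,0],0],[[0,0,0],0]]' | grep -E 'eef_pos|contact'
python3 -m jog '[[[0,0,2],0],[[0,0,0],0],[[0,0,0],0]]' | grep -E 'eef_pos|contact'
python3 go.py 0.07 0.26 0.00
python3 - <<'E'
from h import *
S=snap('side','s6.png');T=snap('top','t6.png')
A=[cv2.resize(c['color'][150:230,290:343][:,:,::-1],(397,600),interpolation=2) for c in(S,)]
A.append(cv2.resize(T['color'][150:210,265:345][:,:,::-1],(400,600),interpolation=2))
cv2.imwrite('pics/z6.png',np.clip(np.hstack(A).astype(float)*1.5,0,255).astype(np.uint8))
E
```

```text
eef_pos: [0.4993, 0.0898, 0.1869]
contact_force: [5.6, 5.0, 0.3]
eef_pos: [0.4993, 0.0898, 0.1849]
contact_force: [5.2, 4.6, 1.5]
eef_pos: [0.4992, 0.0898, 0.1829]
contact_force: [5.9, 5.3, 1.9]
t 12.7333 tcp [0.4992 0.0898 0.1829] x-angle 157.51 F [5.9 5.3 1.9] M [ 1.09 -1.44 -0.09] w 0.0139 j [ 38.  25. -65. 109.  26.  62.  31.]
shift tool mm [ 3.4 -4.6 12.9] turn 0.1784880996842162
```

View pics/z6.png

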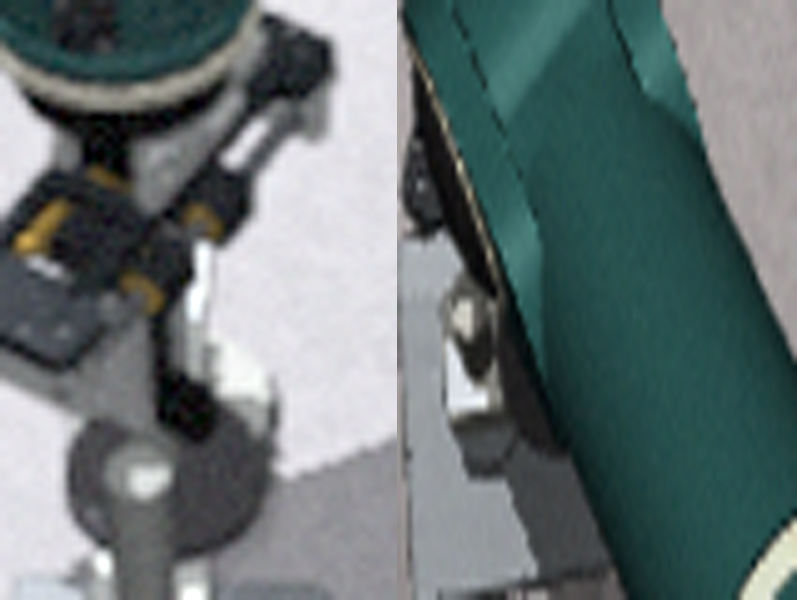

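```bash
for k in 1; do python3 -m jog '[[[0,0,1.5],0],[[0,0,0],0],[[0,0,0],0]]' | grep -E 'eef_pos|contact'
python3 -m jog '[[[0,0,1.5],0],[[0,0,0],0],[[0,0,0],0]]' | grep -E 'eef_pos|contact'
python3 -m jog '[[[0,0,1.5],0],[[0,0,0],0],[[0,0,0],0]]' | grep -E 'eef_pos|contact'
python3 -m jog '[[[0,0,1.5],0],[[0,0,0],0],[[0,0,0],0]]' | grep -E 'eef_pos|contact'; done
```

```text
eef_pos: [0.4993, 0.0898, 0.1814]
contact_force: [6.1, 4.9, 1.2]
eef_pos: [0.4993, 0.0898, 0.1799]
contact_force: [5.6, 5.5, 1.2]
eef_pos: [0.4993, 0.0898, 0.1785]
contact_force: [4.8, 4.1, 3.7]
eef_pos: [0.4993, 0.0898, 0.177]
contact_force: [4.8, 4.2, 3.3]
```

Contact: Fz steps up by 2.3 N at TCP z ≈ 0.179. I'll press in about 10 to 11 mm, watching the spring force.

```bash
python3 -m jog '[[[0,0,1.5],0],[[0,0,1.5],0],[[0,0,0],0],[[0,0,0],0]]' | grep -E 'eef_pos|contact'
python3 -m jog '[[[0,0,1.5],0],[[0,0,1.5],0],[[0,0,0],0],[[0,0,0],0]]' | grep -E 'eef_pos|contact'
python3 -m jog '[[[0,0,1.5],0],[[0,0,1],0],[[0,0,0],0],[[0,0,0],0],[[0,0,0],0]]' | grep -E 'eef_pos|contact'
python3 - <<'E'
from h import *
S=snap('side','s7.png');print(ctrl.sense()['contact_force'])
S=snap('side','s7.png');print(ctrl.sense()['contact_force'])
E
python3 go.py 0.07 0.26 0.00
```

```text
eef_pos: [0.4993, 0.0898, 0.1741]
contact_force: [4.0, 5.0, 4.9]
eef_pos: [0.4993, 0.0898, 0.1711]
contact_force: [3.5, 4.0, 5.8]
eef_pos: [0.4993, 0.0898, 0.1686]
contact_force: [4.7, 3.9, 6.2]
[4.37253445 3.52311734 5.57477001]
[4.67552099 4.95535914 5.84766215]
t 15.0167 tcp [0.4993 0.0899 0.1686] x-angle 157.5 F [4.7 5.  5.8] M [ 0.97 -1.02 -0.  ] w 0.0137 j [ 38.  26. -64. 110.  27.  61.  30.]
shift tool mm [ 3.5 -4.7 -1.4] turn 0.17349337979678126
```

```bash
python3 -m jog '[[[0,0,1],3],[[0,0,0],5],[[0,0,0],5],[[0,0,0],5],[[0,0,0],5],[[0,0,0],5]]' >/dev/null
python3 go.py 0.07 0.75 0.00
python3 -m jog '[[[0,0,0],5],[[0,0,0],5],[[0,0,0],5],[[0,0,0],5]]' >/dev/null
python3 go.py 0.07 1.1 0.00
```

```text
t 15.5167 tcp [0.4987 0.089  0.1674] x-angle 129.25 F [-1.4 -1.2  8.7] M [-0.46  0.25  0.36] w 0.0136 j [ 33.  23. -57. 110.  23.  59.   5.]
shift tool mm [ 1.1 -4.7 -2.6] turn -0.001747090304604626
t 15.85 tcp [0.4983 0.0885 0.1672] x-angle 109.26 F [-4.7 -5.  13.3] M [-1.16  1.08  0.79] w 0.0154 j [ 30.  22. -53. 110.  20.  58. -12.]
shift tool mm [-0.3 -4.3 -2.8] turn 0.06456029747417347
```

```bash
python3 -m jog '[[[0,0,0],4],[[0,0,0],4],[[0,0,0],4]]' >/dev/null
python3 go.py 0.07 1.3 0.00
python3 -m jog '[[[0,0,0],4],[[0,0,0],4]]' >/dev/null
python3 go.py 0.07 1.3 0.00
```

```text
t 16.1 tcp [0.4981 0.0882 0.167 ] x-angle 97.31 F [-3.5 -3.4  5.9] M [-0.57  0.84  0.81] w 0.0166 j [ 28.  21. -50. 110.  19.  58. -23.]
shift tool mm [-0.9 -3.9 -3. ] turn -0.4264494010906219
t 16.2667 tcp [0.498  0.0879 0.167 ] x-angle 89.32 F [-5.4 -8.8  6.9] M [-1.83  1.16  0.87] w 0.0176 j [ 27.  20. -48. 110.  18.  57. -30.]
shift tool mm [-1.1 -3.7 -3. ] turn -8.425698241839598
```

```bash
python3 -m jog '[[[0,0,0],4],[[0,0,0],3]]' >/dev/null
python3 go.py 0.07 1.3 0.00
python3 -m jog '[[[0,0,0],3],[[0,0,0],3]]' >/dev/null
python3 go.py 0.07 1.3 0.00
```

```text
t 16.4333 tcp [0.4978 0.0879 0.1669] x-angle 82.3 F [-6.8 -2.   6.8] M [-0.39  1.57  0.85] w 0.0182 j [ 26.  20. -47. 110.  17.  57. -37.]
shift tool mm [-1.5 -3.3 -3.1] turn -15.439076577720868
t 16.6 tcp [0.4977 0.0883 0.1669] x-angle 76.37 F [-6.4 -6.1  9.5] M [-1.3   1.54  1.09] w 0.019 j [ 25.  20. -46. 110.  17.  57. -42.]
shift tool mm [-2.2 -2.9 -3.1] turn -21.372048785137167
```

```bash
python3 -m jog '[[[0,0,0],0],[[0,0,0],0],[[0,0,0],0],[[0,0,0],-5],[[0,0,0],-6],[[0,0,0],-6],[[0,0,-4],-3],[[0,0,-10],0],[[0,0,-15],0],[[0,0,-20],0],[[0,0,-20],0],[[0,0,-20],0]]' 46 >/dev/null
python3 go.py 0.07 1.3 0.00
python3 -m jog '[[[-40,0,-10],0],[[-40,0,-10],0],[[-40,0,0],0],[[-40,0,0],0],[[-30,-20,0],0],[[-30,-20,0],0],[[-20,-30,0],0],[[-20,-30,0],0],[[-20,-30,0],0],[[0,0,0],0]]' >/dev/null
python3 go.py 0.07 1.3 0.00
python3 - <<'E'
from h import *
S=snap('side','s8.png');T=snap('top','t8.png')
A=[cv2.resize(S['color'][155:255,262:362][:,:,::-1],(400,400),interpolation=2),cv2.resize(T['color'][140:220,260:340][:,:,::-1],(400,400),interpolation=2)]
cv2.imwrite('pics/z8.png',np.clip(np.hstack(A).astype(float)*1.4,0,255).astype(np.uint8))
E
```

```text
t 17.6 tcp [0.4984 0.0892 0.2575] x-angle 96.38 F [ 0.6 -0.1 -0.5] M [-0.06 -0.06  0.03] w 0.0462 j [ 32.  15. -53. 104.  12.  67. -18.]
shift tool mm [-1.9 -4.3 87.5] turn -1.3597626895501662
t 18.4333 tcp [ 0.3969 -0.208   0.2764] x-angle 96.0 F [-0.6 -0.3  0.7] M [-0.04 -0.11  0.  ] w 0.0458 j [ 65.   3. -43. 110.   3.  68.  27.]
shift tool mm [283.2 127.9 105.9] turn -1.7409782734887642
```

View pics/z8.png

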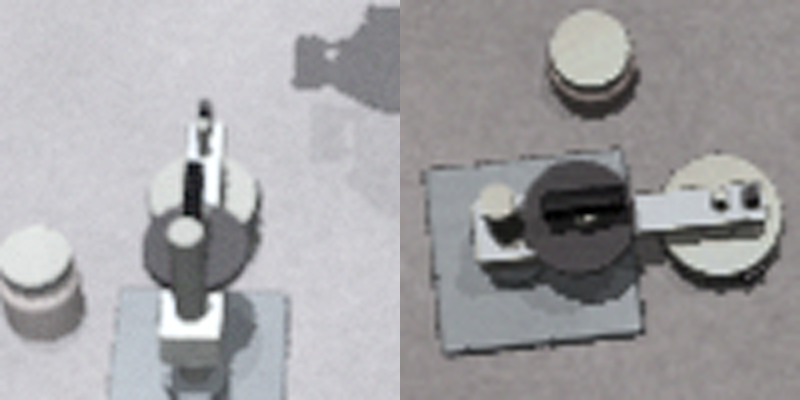

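Run:
```python
from bar import *
S8=load('side0.png') and load('s8.png');T8=load('t8.png')
for f in(4,8,10,12,16):
    pp=p.copy(); pp[3]=.07+f/1e3
    print(f,[np.round(proj(c,pt(pp,r,z)),1).tolist() for c in(S8,T8) for r,z in((.172,.035),(.15,.025+f/1e3))])
print(S8['color'][178:192,306:320].max(2)); print(T8['color'][173:184,318:336].max(2))
# bar angle, same estimator on the picture after
for name,(cS,cT),q in(('before',(S,T),.0177),('after',(S8,T8),.080)):
    g=pt(np.r_[p[:3],q],.056,.06); bx,by=[int(v) for v in proj(cT,g)]; bb=(bx-14,bx+14,by-9,by+9)
    F=lambda v:-iou(cT,bb,(g[0]+v[0]/1e3,g[1]+v[1]/1e3,g[2],np.radians(v[2])),45)
    b=min((minimize(F,[a,0,t],method='Nelder-Mead',options=dict(initial_simplex=[[a,0,t],[a+5,0,t],[a,5,t],[a,0,t+6]])) for a in(-4,4) for t in(-90,-82,-74)),key=lambda r:r.fun); print(name,b.x.round(1),round(b.fun,3))
```

```text
4 [[313.2, 177.7], [312.9, 184.3], [330.2, 177.2], [323.8, 178.3]]
8 [[313.2, 178.6], [312.9, 184.3], [330.2, 177.5], [323.8, 178.3]]
10 [[313.3, 179.0], [312.9, 184.3], [330.2, 177.6], [323.8, 178.3]]
12 [[313.3, 179.4], [312.9, 184.3], [330.2, 177.7], [323.8, 178.3]]
16 [[313.3, 180.2], [312.9, 184.3], [330.1, 177.9], [323.8, 178.3]]
[[149 149 154 153 152 151 152 153 152 152 151 151 153 151]
 [148 150 150 150 152 145 137 133 143 151 152 151 153 153]
 [152 151 149 149 149 135 100  95 120 146 150 152 153 153]
 [150 149 150 151 151 125  75  79 102 136 153 154 151 151]
 [151 152 150 151 152 124  55  52  85 129 149 151 153 153]
 [150 152 150 149 148 115  30  28  67 123 148 151 150 152]
 [152 152 153 149 147 128  98  85  81 126 153 151 150 149]
 [150 155 151 155 154 145 147 134 106 136 163 160 150 150]
 [147 151 144 159 166 142 149 137 102 150 182 162 143 150]
 [145 150 138 162 170 117 112  99  72 155 189 162 126 149]
 [149 148 142 167 172 106  67  61 100 158 187 160 130 149]
 [148 151 143 166 172 108  69  66 132 176 184 159 129 146]
 [148 149 141 166 178 123  69  67 145 187 189 159 128 
[... 257 characters left out ...]
140 141 140 139 138 118 108 104]
 [137 137 137 138 136 140 141 137 108  90  96 121 104 103 125 139 105 105]
 [ 89 112 125 132 139 136 114 140 145 145 114  76  56  85 121 138 138 110]
 [144 145 147 146 124 135 138 121 143 146  87  57  53  77 130 140 141 109]
 [146 147 146 147 105 137 142 130 145 147  87  54  43  46 133 140 143 121]
 [147 147 148 148  75  43  34 104 141 148  87  26  12  26 133 143 143 143]
 [147 147 148 148  93  37  23  73 137 147 114  56  39  71 114 105 137 141]
 [147 147 146 147 146 118 101 139 149 149 145 144 143 145 147 112 136 143]
 [148 147 149 146 147 146 145 146 147 145 128 111 141 146 143 112 136 144]]
before [  2.3   1.8 -75.7] -0.624
after [ -0.1   1.4 -79.5] -0.551
```

The side crop shows the carriage staying down by itself, with the foot on the lid. The pin top (row ≈185.5) against the index top (row ≈180.7) matches a foot travel of about 11 mm. In the top crop the handle lies along the arm, and the turning torque rose from 0.85 to 1.09 N m in the last step, which suggests the handle reached its stop. The robot is clear, so I'll hand in.

```bash
python3 -c "
from station import close_job
print(close_job())"
```

```text
the job is handed in; nothing more can be done
None
```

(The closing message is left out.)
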